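# Set the crown-height stop to the setting block

## Task

Set the height stop on the bench to the setting block: lay the broad, thick aluminium setting block (not the narrow thin bar) flat on the bench with one end beneath the stop's round foot and let go of it. Then turn the T-handled driver in the stop screw clockwise until the sprung foot just drags on the block, pressed up no more than a few millimetres, and leave both so.

Things in the scene. Friction and masses are not known exactly. Their poses are not given: they have to be found in the camera images.
- setting_block: Plain aluminium bar lying flat, 170 long, 40 wide, 20 mm tall, about 0.33 kg; the narrower bar beside it (170 x 18 x 10 mm) is not wanted. Origin: centre of its underside; x along its length, y across, z up. Both ends alike. Hold it across, about 30 mm from the end that stays outside the stop, to keep the gripper clear of the driver.
- foot: Steel foot, 20 mm across, under the arm of a fixed grey bracket; does not turn. Origin: centre of its underside, 35 mm above the bench at driver angle 0. x points along the arm to the column, z up. Bare bench below, open to -x, +y, -y; base plate starts 50 mm to +x. Arm: 30 mm wide, 53 to 79 mm high, ends 15 mm to -x. Sprung: pushes up 9 mm at most, 1 N at first plus 0.5 N per mm.
- driver_grip (a point): Centre of the black T bar of the driver that stands locked in the stop screw, straight above the foot; 135 mm above the bench at driver angle 0, coming down with the screw. Bar 64 mm long (point y), 13 mm wide (point x: squeeze here), 20 mm tall; z up. Below it a 10 mm shank, and a 20 mm wide collar from 26 mm below the bar's centre.
- driver (a joint): Driver angle in rad, 0 to 1.9, growing clockwise seen from above; starts near 0.1 to 0.5. At 0 the bar lies across the bracket's arm, at 1.57 along it. Steep quick thread: foot and driver go down 12 mm per rad. Light friction (0.08 N m); stays where left. With the 20 mm block below, the foot meets it at 1.25 rad; at 1.45 rad it is pressed up about 2.5 mm.
Things that resemble listed ones, but are neither listed nor needed, are in the scene too. Leave any orange look-alike of the part that bears foot alone. What is shaped like the setting_block but brown is not meant.

How it is judged:
On the way, in this order (a step that is already met when the one before it is completed fails the run):
1. the setting block lies flat on the bench beneath the foot, let go (x of foot in the frame of setting_block between -0.083 and 0.083 m and y of foot in the frame of setting_block between -0.019 and 0.019 m and height (world z) of setting_block below 0.004 m and angle between setting_block's own z axis and vertical below 0.06 rad and linear speed of setting_block below 0.02 m/s and contact force between the fingers and setting_block below 0.1 N), for 0.2 s.
2. the foot has been screwed down onto the block (x of foot in the frame of setting_block between -0.083 and 0.083 m and y of foot in the frame of setting_block between -0.019 and 0.019 m and height (world z) of setting_block below 0.004 m and angle between setting_block's own z axis and vertical below 0.06 rad and linear speed of setting_block below 0.02 m/s and contact force between setting_block and foot above 0.3 N and value of joint driver above 1.1 rad), for 0.2 s.
At the end, for the whole second after the job is handed in: The setting block lies flat and still on the bench with the centre of the foot above it, and the driver has been turned so that the foot rests on the block lightly (0.3 to 4.7 N; driver between first contact at about 1.25 rad and 1.75 rad, that is, pressed up at most 6 mm) (all of step 2 and contact force between setting_block and foot below 4.7 N and value of joint driver below 1.75 rad); the robot touches nothing.
It fails at once if the stop is jammed hard onto the block (over 20 N) (contact force between setting_block and foot above 20 N).
It also fails if it takes over 54 s, if anything falls off the work surface, if the arm or the gripper's body presses on something with over 40 N, if the wrist force passes 120 N, or if a joint passes its speed limit or range.

## Robot

A 6-joint arm with a two-finger parallel gripper is mounted at the origin on the work surface. World frame = base frame: x ahead of the robot, y to its left, z up, the work surface at z = 0. Lengths are in m, angles in rad, forces in N, time in s.
With the tool pointing down it reaches from about 0.4 to 0.825 m from the base axis. Payload 7 kg.
Tool frame: the origin (TCP) lies midway between the tips of the shut fingers; the grasp point (between the pads) lies 19 mm behind it; z points along the fingers, y is the line along which they close (so a half turn about z gives the same grasp; the last joint's range is limited). The gripper opens to 88 mm and grips with 3 to 60 N. Pads are 19 mm wide; open, the fingers measure 130 mm over their backs; the gripper's body (78 mm by 193 mm) begins 47 mm behind the grasp point.
Start: joints at [-0.959, 0.359, 0.012, 0, -1.224, -0.288], TCP at [0.215, -0.64, 0.227] pointing down, gripper open.
Joint ranges: [-3.07, 3.07], [-1.43, 2.12], [-1.02, 1.25], [-3.03, 1.67], [-3.05, -0], [-3.03, 3.03]. Speed limits (rad/s): [2.39, 2.39, 3.01, 3.14, 3.14, 3.14].

## Interface

Orientations are given as [roll, pitch, yaw] about the fixed x, y, z axes, in that order (R = Rz(yaw) Ry(pitch) Rx(roll)).
In Python, from cell import readout, vision, order, look_for, outline_of gives the robot as it stands. The module is installed in compiled form; this text tells all that it offers.
- The arm moves only by the tool apply_moves, never from a script. Its argument "targets" is a list of rows, each a list of 7 numbers: the opening, from 0 (shut) to 1 (fully open), then the shift along the tool's x, y, z in cm, then the turn, a rotation vector about the tool's x, y, z in rad. In form: [[claw, tx, ty, tz, wx, wy, wz], ...]. A call has 1 to 5 rows; each row is the pose to reach, as a shift and turn from the pose commanded when the call began, along the tool's axes at that moment; what a row does not reach only later rows make up. A row lasts 1/12 s, in which the tool goes at most 41.7 mm and 7.16 degrees, less where a joint would pass 70% of its speed; a pose out of reach is approached as far as the arm can. A call with a gripper value outside its range is refused whole. The fingers move at their own pace and stop on an object; "squeeze" is the grip in N (left out, the last holds). Time passes only in rows, so rows that repeat a pose let the fingers close. It gives the time, the measured TCP pose, the force, the opening and the grip force at its end, in the units of the state.
- readout.observe(): the state, without advancing time (a new reading comes with each control period).
- vision.capture(name): name is "scene" or "top"; returns (picture, depth): 384x512x3 uint8, red, green, blue; 384x512 float32, m along the optical axis (not along the pixel's ray), 0 where there is no reading.
- vision.camera_info(name): a dict with "intrinsics" (3x3 intrinsics, pixels), "dist" ([k1, k2, p1, p2, k3] as OpenCV has them; the pictures are not rectified), "origin" and "attitude" of the camera in the world. Camera axes: x right, y down, z forward; pixel columns grow to the right and rows downward; lengths in m; the calibration is good to about 2 mm. A picture is of the moment at which its call begins. camera_info takes no time and is no camera call.
- order.job_done(): hands the job in; it is judged then, once.
Trained networks look in the newest picture that a camera, given by its name, has taken for a name from the list of things; names that differ only in an ending like _2 or _b are one class to them, and where a whole thing is asked for, a point or a joint stands for the part that bears it (a point fixed in the world has none). Each returns a list of dicts, best first, with "p" (0 to 1); they miss things now and then, are a little off and sometimes report something else, mostly with a low value. They report only what shows in the picture. A call takes as long as a camera call. They do not tell look-alikes from the thing itself.
- look_for(camera, label): "box" ([centre column, centre row, width, height] in pixels, round what is visible of it).
- outline_of(camera, label): "pixels" (384x512 bool, what is visible of it) and "box" ([centre column, centre row, width, height] in pixels, round what is visible of it).
The state is a dict: "t": time; "q": joint angles; "joint_vel": joint speeds; "tau": joint torques, N m; "position": TCP position; "ee_rot": TCP orientation; "contact_force": force on the tool from outside, world axes, zero at the start; "torque": the same for the moment, N m; "grip_width": finger opening in m; "grasp_force": force on a finger pad.
Only numpy, scipy, OpenCV 4.12 (cv2) and the standard library are available. Lean on these libraries where they do the work, as an engineer would, in place of code of your own. Each camera call takes 0.05 s, during which the arm holds its last target. There are 200 camera calls.

## Working session

There is one attempt and no reset: what is moved stays moved. The work goes in short steps, Python scripts to look and compute and a tool call to move; the robot and the scene stay as the last step left them, time stands still between calls to the robot, and variables do not carry over. Pictures are saved under pics/ and viewed, at most 10 in all, crops included, and the job is handed in when it is done.

Besides the shell and the picture viewer there is one more tool, called after "Request:" by a JSON object that holds its "api" and its "payload". apply_moves: Moves the arm, as the interface text tells. Its arguments: {"type":"object","properties":{"targets":{"type":"array","items":{"type":"array","items":{"type":"number"}}},"squeeze":{"type":"number"}},"required":["targets"]}

```bash
mkdir -p pics
cat > h.py <<'E'
import numpy as np, cv2
from scipy.spatial.transform import Rotation as R
from cell import readout, vision, order, look_for, outline_of
def Rm(a):
    a=np.array(a,float)
    return a if a.shape==(3,3) else (R.from_quat(a).as_matrix() if a.size==4 else R.from_euler('xyz',a).as_matrix())
def world(cam,uv,d):
    c=vision.camera_info(cam); uv=np.array(uv,float).reshape(-1,1,2)
    n=cv2.undistortPoints(uv,np.array(c['intrinsics'],float),np.array(c['dist'],float)).reshape(-1,2)
    d=np.array(d,float).reshape(-1,1)
    return np.c_[n,np.ones(len(n))]*d@Rm(c['attitude']).T+np.array(c['origin'])
def mask_pts(cam,m,depth):
    v,u=np.nonzero(m&(depth>0)); return world(cam,np.c_[u,v],depth[v,u])
def shift(goal):
    s=readout.observe(); return Rm(s['ee_rot']).T@(np.array(goal)-s['position'])*100
E
python3 - <<'E'
from h import *
s=readout.observe(); print(s)
for c in ("scene","top"):
    print(vision.camera_info(c))
    p,d=vision.capture(c); cv2.imwrite(f'pics/{c}0.png',p[:,:,::-1]); np.save(c+'0.npy',d)
    for l in ("setting_block","foot","driver_grip","driver"):
        for o in outline_of(c,l)[:4]:
            P=mask_pts(c,o['pixels'],d)
            print(c,l,round(o['p'],2),np.round(o['box']),o['pixels'].sum(),np.round(np.median(P,0),3) if len(P) else None, np.round(p[o['pixels']].mean(0)))
E
```

```text
{'t': 0.0, 'q': array([-9.58906995e-01,  3.59354567e-01,  1.10220465e-02, -3.33514757e-04,
       -1.22408944e+00, -2.88109141e-01]), 'joint_vel': array([ 0.00022964, -0.0002862 ,  0.00021253,  0.00097594,  0.00038138,
        0.00125473]), 'tau': array([ 1.39874439e-03, -5.82722354e+01,  2.93060035e+01,  6.99756235e+00,
        7.08594176e-03, -2.12913192e-04]), 'position': array([ 0.21456262, -0.63945871,  0.22563056]), 'ee_rot': array([ 3.13994494e+00, -1.61347126e-04, -2.81792591e+00]), 'contact_force': array([-0.1122337 , -0.38666678,  0.83089709]), 'torque': array([ 0.05876549, -0.04564188,  0.00526215]), 'grasp_force': 0.0, 'grip_width': 0.08764987697549588}
{'intrinsics': array([[348.7429925 ,   0.        , 255.94900322],
       [  0.        , 348.7429925 , 194.01458129],
       [  0.        ,   0.        ,   1.        ]]), 'dist': array([-0.09177645,  0.        ,  0.        ,  0.        ,  0.        ]), 'origin': array([ 1.03891837, -0.1855997 ,  0.77451984]), 'attitude': array([-2.39055354, -0.01660502,  1.33966807])}
scene setting_block 0.86 [333. 207.  58.  22.] 823 [0.44
[... 769 characters left out ...]
      ]]), 'dist': array([0.02782069, 0.        , 0.        , 0.        , 0.        ]), 'origin': array([ 0.35281437, -0.04308017,  1.01365862]), 'attitude': array([-3.04883492,  0.02890926, -1.54793678])}
top setting_block 0.87 [171. 191.  67.  19.] 995 [0.44  0.205 0.019] [134. 137. 140.]
top setting_block 0.71 [167. 248.  30.  64.] 995 [0.29  0.203 0.02 ] [71. 42. 23.]
top driver_grip 0.64 [310. 159.  27.  11.] 233 [ 0.511 -0.159  0.138] [31. 31. 28.]
top driver_grip 0.49 [383. 143.  26.   8.] 227 [ 0.556 -0.326  0.142] [29. 27. 26.]
top driver 0.61 [314. 162.  29.  12.] 177 [ 0.509 -0.162  0.139] [24. 24. 23.]
top driver 0.57 [384. 142.  29.  14.] 232 [ 0.556 -0.326  0.142] [29. 27. 25.]
```

Run:
```python
import cv2,numpy as np
a=cv2.imread('pics/scene0.png');b=cv2.imread('pics/top0.png')
cv2.imwrite('pics/s1.png',cv2.resize(a[130:330,60:400],(800,470),interpolation=cv2.INTER_CUBIC))
cv2.imwrite('pics/t1.png',cv2.resize(b[90:300,120:430],(800,542),interpolation=cv2.INTER_CUBIC))
```

```text
(no output)
```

View pics/s1.png

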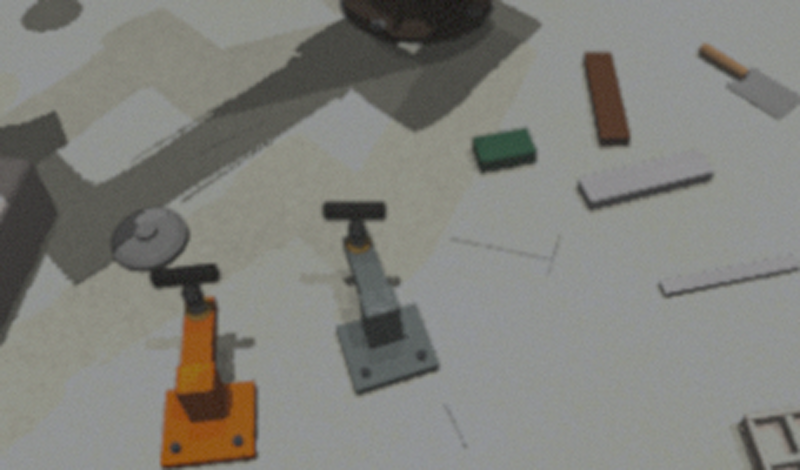

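View pics/t1.png

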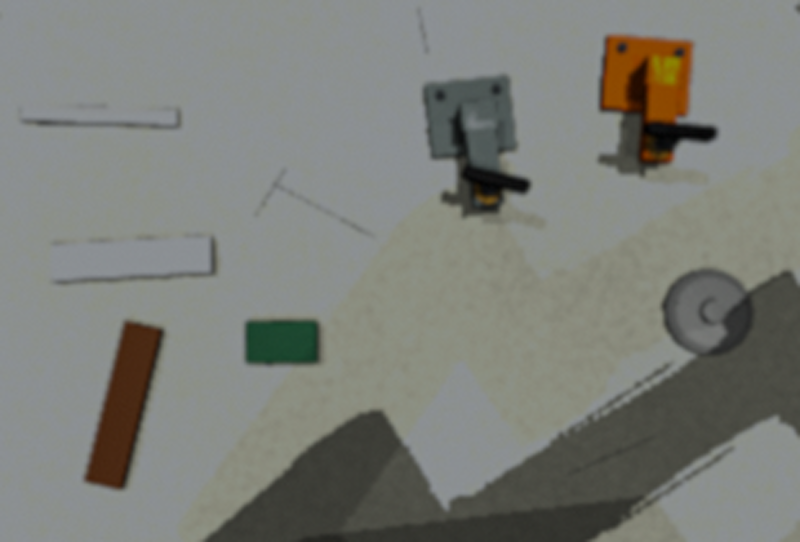

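Scene: the wanted aluminium block lies at scene (333,207) and top (171,191). It is broader than the thin bar at scene ~(375,246), and the brown one at (317,172) isn't meant. The grey-bracket stop's driver is at scene (208,222) and top (312,161). The orange look-alike at scene (140,252) is to be left alone. The enlarged crops above confirm both choices.

Run:
```python
from h import *
for c in ("scene","top"):
    p,d=vision.capture(c)
    o=[o for o in outline_of(c,"setting_block") if p[o['pixels']].mean(0)[2]>100][0]
    m=cv2.dilate(o['pixels'].astype(np.uint8),np.ones((5,5)))>0
    P=mask_pts(c,m,d); Q=P[(P[:,2]>0.012)&(P[:,2]<0.03)]
    print(c,'block z',np.median(Q[:,2]),len(Q),cv2.minAreaRect((Q[:,:2]*1000).astype(np.float32)), 'mean',Q.mean(0).round(4))
    # contour on plane z=.02
    A=mask_pts(c,d>0,d)
    near=np.hypot(A[:,0]-.513,A[:,1]+.16)<.05
    D=A[near&(A[:,2]>.122)&(A[:,2]<.155)]
    r=cv2.minAreaRect((D[:,:2]*1000).astype(np.float32)); u,s,vt=np.linalg.svd(D[:,:2]-D[:,:2].mean(0),full_matrices=False)
    print(' bar z',np.percentile(D[:,2],[10,50,90]).round(4),len(D),r,D.mean(0).round(4),'dir',np.degrees(np.arctan2(vt[0,1],vt[0,0])))
    B=A[(A[:,2]>.003)&(A[:,2]<.02)&(np.abs(A[:,0]-.6)<.065)&(np.abs(A[:,1]+.15)<.065)]
    print(' plate',len(B),cv2.minAreaRect((B[:,:2]*1000).astype(np.float32)),B.mean(0).round(3))
    G=A[(A[:,2]>.07)&(A[:,2]<.09)&(np.abs(A[:,0]-.55)<.065)&(np.abs(A[:,1]+.15)<.065)]
    u,s,vt=np.linalg.svd(G[:,:2]-G[:,:2].mean(0),full_matrices=False)
    print(' arm',len(G),G.mean(0).round(3),np.degrees(np.arctan2(vt[0,1],vt[0,0])),cv2.minAreaRect((G[:,:2]*1000).astype(np.float32)))
```

```text
scene block z 0.020314906060441507 679 ((442.7770080566406, 203.33126831054688), (42.38267517089844, 172.9913330078125), 4.1462883949279785) mean [0.4456 0.1988 0.0198]
 bar z [0.1271 0.1382 0.1415] 218 ((512.6368408203125, -162.10533142089844), (61.71989440917969, 14.775981903076172), 77.15300750732422) [ 0.5153 -0.1623  0.1358] dir -102.13855046726339
 plate 950 ((604.6206665039062, -146.0554962158203), (110.09791564941406, 122.14696502685547), 85.5308837890625) [ 0.612 -0.151  0.013]
 arm 481 [ 0.559 -0.155  0.077] 7.89574530808144 ((551.194580078125, -155.64227294921875), (105.72126007080078, 36.21343994140625), 6.438105583190918)Traceback (most recent call last):
  File "<stdin>", line 4, in <module>
IndexError: list index out of range
```

```bash
cat >> h.py <<'E'
def plan(wps):
    "wps: x,y,z,yaw(deg), tool down; prints tool shift cm and wz per call"
    s=readout.observe(); p=np.array(s['position']); y=Rm(s['ee_rot']); yaw=np.degrees(np.arctan2(y[1,0],y[0,0]))
    print('now',p.round(4),round(yaw,2))
    for w in wps:
        M=R.from_euler('xyz',[np.pi,0,np.radians(yaw)]).as_matrix()
        t=M.T@(np.array(w[:3])-p)*100; dy=(w[3]-yaw+180)%360-180
        print(np.round(t,2),'wz',round(-np.radians(dy),3),'n',np.linalg.norm(t)/4.17,abs(dy)/7.16); p=np.array(w[:3]);yaw=w[3]
E
python3 - <<'E'
from h import *
w=[]
for a,r,y in zip(np.radians([-54,-37,-20,-3,14,30.46]),[.64,.61,.58,.56,.53,.509],[-149,-136,-123,-110,-98,-85.85]):
    w.append([r*np.cos(a),r*np.sin(a),.22,y])
plan(w+[[.4388,.2582,.06,-85.85]])
E
```

```text
now [ 0.2148 -0.6399  0.2266] -161.45
[-19.19   6.44   0.66] wz -0.217 n 4.856864681128488 1.7383681539354479
[-17.27   7.2    0.  ] wz -0.227 n 4.487504963782346 1.8156424581005586
[-15.88   8.12   0.  ] wz -0.227 n 4.2776528240597615 1.8156424581005586
[-14.95   8.02   0.  ] wz -0.227 n 4.068579119471083 1.8156424581005586
[-13.26   9.61   0.  ] wz -0.209 n 3.928574092841822 1.675977653631285
[-11.8    9.28   0.  ] wz -0.212 n 3.601320194180803 1.6969273743016768
[-2.0e-02 -1.0e-02  1.6e+01] wz -0.0 n 3.836932792652624 0.0
```

Request:
{"api": "apply_moves", "payload": {"targets": [[0.75, -19.2, 6.4, 0.6, 0, 0, -0.217], [0.75, -19.2, 6.4, 0.6, 0, 0, -0.217], [0.75, -19.2, 6.4, 0.6, 0, 0, -0.217], [0.75, -19.2, 6.4, 0.6, 0, 0, -0.217], [0.75, -19.2, 6.4, 0.6, 0, 0, -0.217]]}}

```text
t: 1.12
position: [0.3781, -0.5166, 0.2208]
ee_rot: [-3.141, 0.0, -2.601]
contact_force: [0.1, -0.8, 0.1]
grip_width: 0.0661
grasp_force: 0.0
```

Request:
{"api": "apply_moves", "payload": {"targets": [[0.75, -17.3, 7.2, 0, 0, 0, -0.227], [0.75, -17.3, 7.2, 0, 0, 0, -0.227], [0.75, -17.3, 7.2, 0, 0, 0, -0.227], [0.75, -17.3, 7.2, 0, 0, 0, -0.227], [0.75, -17.3, 7.2, 0, 0, 0, -0.227]]}}

```text
t: 1.53
position: [0.4899, -0.3641, 0.2208]
ee_rot: [-3.141, 0.001, -2.372]
contact_force: [-0.3, -0.5, -0.2]
grip_width: 0.0658
grasp_force: 0.0
```

Request:
{"api": "apply_moves", "payload": {"targets": [[0.75, -15.9, 8.1, 0, 0, 0, -0.227], [0.75, -15.9, 8.1, 0, 0, 0, -0.227], [0.75, -15.9, 8.1, 0, 0, 0, -0.227], [0.75, -15.9, 8.1, 0, 0, 0, -0.227], [0.75, -15.9, 8.1, 0, 0, 0, -0.227]]}}

```text
t: 1.95
position: [0.5473, -0.1944, 0.2209]
ee_rot: [-3.141, 0.001, -2.144]
contact_force: [0.2, -0.6, 0.8]
grip_width: 0.0656
grasp_force: 0.0
```

Request:
{"api": "apply_moves", "payload": {"targets": [[0.75, -14.9, 8.0, 0, 0, 0, -0.227], [0.75, -14.9, 8.0, 0, 0, 0, -0.227], [0.75, -14.9, 8.0, 0, 0, 0, -0.227], [0.75, -14.9, 8.0, 0, 0, 0, -0.227], [0.75, -14.9, 8.0, 0, 0, 0, -0.227]]}}

```text
t: 2.37
position: [0.5606, -0.0249, 0.2209]
ee_rot: [-3.141, 0.001, -1.916]
contact_force: [0.4, -0.9, -0.3]
grip_width: 0.0658
grasp_force: 0.0
```

Request:
{"api": "apply_moves", "payload": {"targets": [[0.75, -13.3, 9.6, 0, 0, 0, -0.209], [0.75, -13.3, 9.6, 0, 0, 0, -0.209], [0.75, -13.3, 9.6, 0, 0, 0, -0.209], [0.75, -13.3, 9.6, 0, 0, 0, -0.209], [0.75, -13.3, 9.6, 0, 0, 0, -0.209]]}}

```text
t: 2.78
position: [0.5141, 0.1326, 0.221]
ee_rot: [-3.141, 0.002, -1.707]
contact_force: [0.4, 0.1, -0.2]
grip_width: 0.0657
grasp_force: 0.0
```

Request:
{"api": "apply_moves", "payload": {"targets": [[0.75, -11.7, 9.3, 0, 0, 0, -0.212], [0.75, -11.7, 9.3, 0, 0, 0, -0.212], [0.75, -11.7, 9.3, 0, 0, 0, -0.212], [0.75, -11.7, 9.3, 0, 0, 0, -0.212], [0.75, -11.7, 9.3, 4, 0, 0, -0.212]]}}

```text
t: 3.2
position: [0.4416, 0.263, 0.1873]
ee_rot: [-3.131, 0.009, -1.494]
contact_force: [2.8, 2.5, 0.3]
grip_width: 0.0659
grasp_force: 0.0
```

Run:
```python
from h import *
p,d=vision.capture("top")
A=mask_pts("top",d>0,d)
Q=A[(A[:,2]>.013)&(A[:,2]<.028)&(abs(A[:,0]-.443)<.035)&(abs(A[:,1]-.203)<.1)]
print(len(Q),cv2.minAreaRect((Q[:,:2]*1000).astype(np.float32)),Q.mean(0))
D=A[(np.hypot(A[:,0]-.513,A[:,1]+.16)<.045)&(A[:,2]>.125)&(A[:,2]<.16)]
print(cv2.minAreaRect((D[:,:2]*1000).astype(np.float32)),D.mean(0))
plan([[.4388,.2582,.05,-85.85],[.4388,.2582,.0035,-85.85]])
```

```text
937 ((441.5372619628906, 204.43028259277344), (40.331993103027344, 172.16929626464844), 4.414189338684082) [0.44116809 0.20388587 0.01950885]
((511.4988708496094, -161.25221252441406), (63.303096771240234, 13.75007438659668), 77.25337982177734) [ 0.51037269 -0.1603422   0.13797138]
now [0.4369 0.2578 0.1755] -85.74
[-0.03 -0.19 12.55] wz 0.002 n 3.0097295763066745 0.015197796948807941
[ 0.   -0.    4.65] wz -0.0 n 1.115107913669065 0.0
```

Request:
{"api": "apply_moves", "payload": {"targets": [[0.75, 0, -0.1, 4, 0, 0, 0], [0.75, 0, -0.1, 8, 0, 0, 0], [0.75, 0, -0.1, 12, 0, 0, 0], [0.75, 0, -0.1, 14, 0, 0, 0], [0.75, 0, -0.1, 14, 0, 0, 0]]}}

```text
t: 3.67
position: [0.4383, 0.2538, 0.0366]
ee_rot: [3.136, -0.006, -1.5]
contact_force: [-0.7, -0.5, -0.4]
grip_width: 0.0655
grasp_force: 0.0
```

Run:
```python
from h import *
plan([[.438,.259,.0045,-85.7]]); print(readout.observe()['ee_rot'])
```

```text
now [0.4383 0.2538 0.0366] -85.94
[-0.53 -0.    3.21] wz -0.004 n 0.7792634365803358 0.03387494415391418
[ 3.13554311 -0.00584323 -1.49998037]
```

Request:
{"api": "apply_moves", "payload": {"targets": [[0.75, 0, 0, 1.5, 0, 0, 0], [0.75, 0, 0, 2.5, 0, 0, 0], [0.75, 0, 0, 2.8, 0, 0, 0], [0.75, 0, 0, 2.8, 0, 0, 0], [0.75, 0, 0, 2.8, 0, 0, 0]]}}

```text
t: 4.08
position: [0.4409, 0.257, 0.0135]
ee_rot: [-3.141, 0.001, -1.499]
contact_force: [-1.1, -0.4, -0.4]
grip_width: 0.0658
grasp_force: 0.0
```

Run:
```python
from h import *
plan([[.438,.259,.0045,-85.7]]); s=readout.observe();print(s['ee_rot'],s['contact_force'])
```

```text
now [0.4409 0.257  0.0135] -85.87
[-0.22  0.27  0.9 ] wz -0.003 n 0.23247209928188697 0.024002599979383556
[-3.14073559e+00  7.05199640e-04 -1.49874667e+00] [-1.12241417 -0.44940296 -0.41723563]
```

Request:
{"api": "apply_moves", "payload": {"targets": [[0.75, -0.2, -0.3, 0.7, 0, 0, 0], [0.75, -0.2, -0.3, 0.9, 0, 0, 0], [0.45, -0.2, -0.3, 0.9, 0, 0, 0], [0.3, -0.2, -0.3, 0.9, 0, 0, 0], [0.3, -0.2, -0.3, 0.9, 0, 0, 0]], "squeeze": 25}}

```text
t: 4.5
position: [0.4432, 0.2588, 0.0037]
ee_rot: [3.142, -0.0, -1.499]
contact_force: [-0.2, 0.4, 0.3]
grip_width: 0.0508
grasp_force: 0.0
```

Request:
{"api": "apply_moves", "payload": {"targets": [[0.3, 0, 0, 0, 0, 0, 0], [0.3, 0, 0, 0, 0, 0, 0], [0.3, 0, 0, 0, 0, 0, 0], [0.3, 0, 0, 0, 0, 0, 0]]}}

```text
t: 4.83
position: [0.4429, 0.2587, 0.0036]
ee_rot: [3.141, -0.0, -1.499]
contact_force: [-5.1, 0.6, 3.8]
grip_width: 0.0398
grasp_force: 24.9
```

Request:
{"api": "apply_moves", "payload": {"targets": [[0.3, 0, 0, 0, 0, 0, 0], [0.3, 0, 0, -0.3, 0, 0, 0], [0.3, 0, 0, -0.8, 0, 0, 0], [0.3, 0, 0, -1.3, 0, 0, 0], [0.3, 0, 0, -1.5, 0, 0, 0]], "squeeze": 58}}

```text
t: 5.25
position: [0.4436, 0.2591, 0.0194]
ee_rot: [-3.141, 0.001, -1.499]
contact_force: [0.0, 0.9, -2.9]
grip_width: 0.0394
grasp_force: 57.8
```

Run:
```python
from h import *
p,d=vision.capture("scene")
A=mask_pts("scene",d>0,d)
Q=A[(abs(A[:,0]-.448)<.012)&(A[:,1]>.1)&(A[:,1]<.22)&(A[:,2]>.015)&(A[:,2]<.06)]
for a in np.arange(.1,.22,.015):
    q=Q[(Q[:,1]>=a)&(Q[:,1]<a+.015)]; print(round(a,3),len(q),np.median(q[:,2]).round(4) if len(q) else '')
plan([[.467,.135,.018,-84],[.4907,.012,.015,-83],[.4907,.012,.0065,-83],[.498,-.0476,.0065,-83]])
```

```text
0.1 0 
0.115 44 0.034
0.13 33 0.0356
0.145 32 0.0348
0.16 30 0.0355
0.175 36 0.0352
0.19 29 0.0359
0.205 34 0.0357
now [0.4437 0.2593 0.0195] -85.87
[12.56 -1.43  0.15] wz -0.033 n 3.0317284900024584 0.2607225687197779
[12.48 -1.07  0.3 ] wz -0.017 n 3.004757885387034 0.13966480446927373
[ 0.   -0.    0.85] wz -0.0 n 0.20383693045563553 0.0
[6. 0. 0.] wz -0.0 n 1.439937637667115 0.0
```

Request:
{"api": "apply_moves", "payload": {"targets": [[0.3, 2, -0.2, 0, 0, 0, -0.005], [0.3, 5, -0.6, 0, 0, 0, -0.013], [0.3, 8, -0.9, 0, 0, 0, -0.02], [0.3, 11, -1.2, 0, 0, 0, -0.03], [0.3, 12.6, -1.4, 0, 0, 0, -0.033]]}}

```text
t: 5.72
position: [0.4656, 0.1315, 0.0184]
ee_rot: [3.141, -0.001, -1.466]
contact_force: [0.5, -0.5, -4.2]
grip_width: 0.0398
grasp_force: 57.8
```

Request:
{"api": "apply_moves", "payload": {"targets": [[0.3, 3, -0.3, 0, 0, 0, -0.005], [0.3, 6, -0.5, 0, 0, 0, -0.01], [0.3, 9, -0.8, 0, 0, 0, -0.015], [0.3, 11.5, -1.0, 0, 0, 0, -0.017], [0.3, 12.5, -1.1, 0.3, 0, 0, -0.017]]}}

```text
t: 6.13
position: [0.4905, 0.0085, 0.0159]
ee_rot: [-3.141, -0.0, -1.45]
contact_force: [0.1, 0.4, -3.7]
grip_width: 0.0395
grasp_force: 57.8
```

Run:
```python
from h import *
for c in("scene","top"):
    p,d=vision.capture(c)
    A=mask_pts(c,d>0,d)
    Q=A[(abs(A[:,0]-.5)<.05)&(A[:,1]>-.14)&(A[:,1]<.0)&(A[:,2]>.022)&(A[:,2]<.045)]
    print(c,len(Q),cv2.minAreaRect((Q[:,:2]*1000).astype(np.float32)),np.median(Q[:,2]),Q[:,1].min())
cv2.imwrite('pics/s2.png',cv2.resize(vision.capture("scene")[0][130:330,100:400,::-1],(800,533)))
plan([[.4907,.012,.0065,-83],[.498,-.0476,.0065,-83]])
```

```text
scene 650 ((495.2823486328125, -67.2878189086914), (57.03923797607422, 127.80499267578125), 7.819604396820068) 0.031428166001553015 -0.1310544431045174
top 574 ((496.4602966308594, -77.2554702758789), (39.93735122680664, 108.68341827392578), 5.9460129737854) 0.029865266151259673 -0.1316369101439819
now [0.4901 0.0103 0.0153] -83.13
[-0.17 -0.08  0.88] wz -0.002 n 0.2159011189638878 0.018711924216640707
[6. 0. 0.] wz -0.0 n 1.439937637667115 0.0
```

View pics/s2.png

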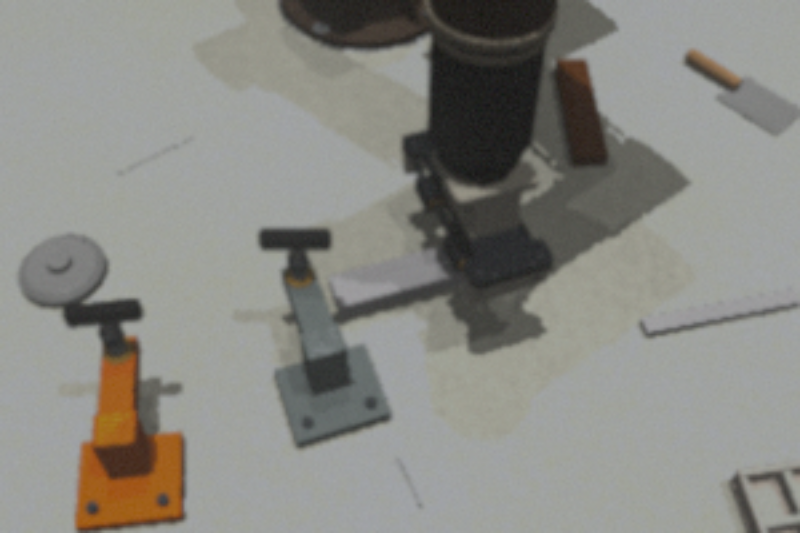

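The picture shows the block held level (crop ~(390,280)), with its end at (335,300) just short of the grey stop's arm. I'll lower it and slide it in.

Request:
{"api": "apply_moves", "payload": {"targets": [[0.3, -0.2, 0, 0.3, 0, 0, 0], [0.3, -0.2, 0, 0.7, 0, 0, 0], [0.3, -0.2, 0, 0.9, 0, 0, 0], [0.3, -0.2, 0, 0.9, 0, 0, 0]]}}

```text
t: 6.62
position: [0.4896, 0.0136, 0.006]
ee_rot: [3.141, -0.0, -1.448]
contact_force: [-0.9, -0.2, -4.8]
grip_width: 0.0396
grasp_force: 57.8
```

Request:
{"api": "apply_moves", "payload": {"targets": [[0.3, 1.2, 0, 0, 0, 0, 0], [0.3, 2.5, 0, 0, 0, 0, 0], [0.3, 4, 0, 0, 0, 0, 0], [0.3, 5.2, 0, 0, 0, 0, 0], [0.3, 6, 0, 0, 0, 0, 0]]}}

```text
t: 7.03
position: [0.4973, -0.047, 0.0065]
ee_rot: [3.141, -0.0, -1.448]
contact_force: [0.1, 0.3, -3.0]
grip_width: 0.0396
grasp_force: 57.8
```

Run:
```python
from h import *
plan([[.498,-.0476,.0038,-83]])
print(readout.observe()['contact_force'])
```

```text
now [ 0.4973 -0.047   0.0065] -82.98
[ 0.07 -0.06  0.27] wz 0.0 n 0.0681197031518862 0.002171321345116598
[ 0.10489305  0.29602892 -2.95081112]
```

Request:
{"api": "apply_moves", "payload": {"targets": [[0.3, 0, 0, 0.2, 0, 0, 0], [0.3, 0, 0, 0.28, 0, 0, 0], [0.3, 0, 0, 0.28, 0, 0, 0], [0.7, 0, 0, 0.28, 0, 0, 0], [0.7, 0, 0, 0.28, 0, 0, 0]]}}

```text
t: 7.45
position: [0.4978, -0.046, 0.004]
ee_rot: [-3.141, 0.0, -1.448]
contact_force: [-0.8, 1.0, 0.1]
grip_width: 0.048
grasp_force: 0.0
```

Request:
{"api": "apply_moves", "payload": {"targets": [[0.7, 0, 0, 0, 0, 0, 0], [0.7, 0, 0, 0, 0, 0, 0], [0.7, 0, 0, -2, 0, 0, 0], [0.7, 0, 0, -5, 0, 0, 0], [0.7, 0, 0, -9, 0, 0, 0]]}}

```text
t: 7.87
position: [0.4954, -0.0468, 0.0928]
ee_rot: [3.136, -0.001, -1.449]
contact_force: [2.2, 1.6, -0.2]
grip_width: 0.0613
grasp_force: 0.0
```

Request:
{"api": "apply_moves", "payload": {"targets": [[0.7, -3, 0, -4, 0, 0, 0], [0.7, -7, 0, -8, 0, 0, 0], [0.7, -9, 0, -11, 0, 0, 0], [0.7, -9, 0, -11, 0, 0, 0]]}}

```text
t: 8.2
position: [0.4879, 0.0453, 0.2087]
ee_rot: [-3.135, 0.002, -1.447]
contact_force: [1.4, 0.9, -0.1]
grip_width: 0.0615
grasp_force: 0.0
```

Run:
```python
from h import *
for c in("scene","top"):
    p,d=vision.capture(c)
    A=mask_pts(c,d>0,d)
    Q=A[(abs(A[:,0]-.503)<.04)&(A[:,1]>-.2)&(A[:,1]<.03)&(A[:,2]>.012)&(A[:,2]<.028)]
    print(c,len(Q),cv2.minAreaRect((Q[:,:2]*1000).astype(np.float32)),np.median(Q[:,2]),Q.max(0),Q.min(0))
    D=A[(np.hypot(A[:,0]-.513,A[:,1]+.16)<.045)&(A[:,2]>.125)&(A[:,2]<.16)]
    print(cv2.minAreaRect((D[:,:2]*1000).astype(np.float32)),D.mean(0),np.percentile(D[:,2],90))
    cv2.imwrite(f'pics/{c}3.png',cv2.resize(p[(150 if c=="scene" else 90):,100:400,::-1][:200],(800,533)))
F=[.512,-.1617]
plan([F+[.20,-102.8],F+[.14,-102.8],F+[.114,-102.8]])
```

```text
scene 690 ((501.7402038574219, -101.7939682006836), (42.789920806884766, 168.26614379882812), 6.803643226623535) 0.019798084596061916 [ 0.53028918 -0.01746586  0.02358615] [ 0.47296113 -0.18595555  0.01214414]
((512.8494262695312, -162.25039672851562), (62.22751235961914, 15.943235397338867), 76.1306381225586) [ 0.51514869 -0.16191293  0.13662196] 0.1414743343011838
top 821 ((500.9884948730469, -100.80833435058594), (40.696563720703125, 169.1573028564453), 6.099157333374023) 0.019313091402404448 [ 0.52449408 -0.01546182  0.02474675] [ 0.4727228  -0.18623878  0.01235153]
((511.5493469238281, -161.1488494873047), (62.91097640991211, 13.45727825164795), 77.25370788574219) [ 0.51041573 -0.16018244  0.13784941] 0.1413659430722472
now [0.488  0.0451 0.2074] -82.85
[20.81  0.19  0.74] wz 0.348 n 4.994517942792062 2.7865344105110372
[ 0. -0.  6.] wz -0.0 n 1.4388489208633093 0.0
[ 0.  -0.   2.6] wz -0.0 n 0.6235011990407676 0.0
```

View pics/scene3.png

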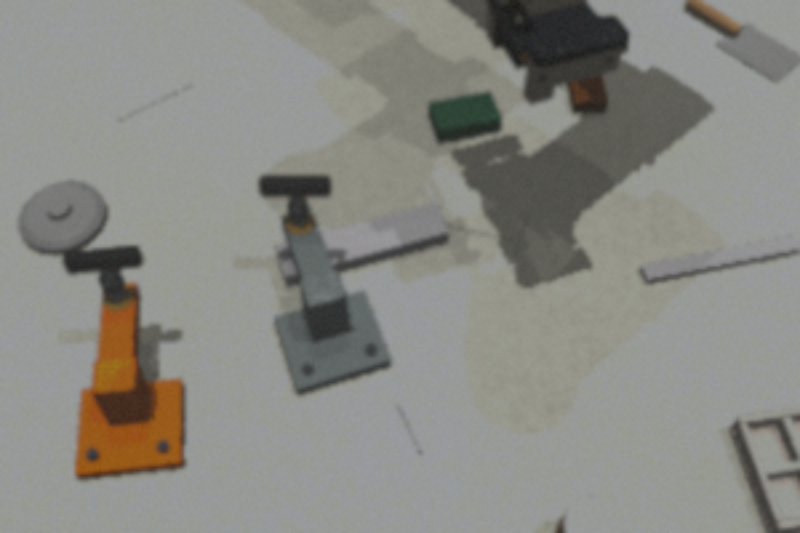

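Block lies flat at (0.501,-0.101), with its end under the foot (crop ~(290,265)); the foot is at about x −61 mm, y +4 mm in the block's frame. Next is the driver.

Request:
{"api": "apply_moves", "payload": {"targets": [[0.5, 4, 0, 0, 0, 0, 0.07], [0.5, 8, 0, 0, 0, 0, 0.14], [0.5, 12, 0, 0, 0, 0, 0.21], [0.5, 16, 0.1, 0.3, 0, 0, 0.28], [0.5, 19, 0.2, 0.5, 0, 0, 0.348]]}}

```text
t: 8.72
position: [0.5068, -0.1487, 0.1977]
ee_rot: [3.14, -0.0, -1.801]
contact_force: [0.5, 0.8, 0.1]
grip_width: 0.0443
grasp_force: 0.0
```

Request:
{"api": "apply_moves", "payload": {"targets": [[0.5, 1.8, 0.5, 0, 0, 0, 0], [0.5, 1.8, 0.5, 0, 0, 0, 0], [0.5, 1.8, 0.5, 0, 0, 0, 0], [0.5, 1.8, 0.5, 0, 0, 0, 0]]}}

```text
t: 9.05
position: [0.4982, -0.1626, 0.1981]
ee_rot: [3.141, -0.0, -1.797]
contact_force: [0.3, -0.0, -0.1]
grip_width: 0.0444
grasp_force: 0.0
```

Run:
```python
from h import *
F=[.512,-.1617]
plan([F+[.15,-102.8],F+[.115,-102.8]]); print(readout.observe()['joint_vel'].round(3))
```

```text
now [ 0.4982 -0.1626  0.1981] -102.98
[-0.4  -1.32  4.81] wz -0.003 n 1.2010375789597705 0.025112282401171727
[ 0.  -0.   3.5] wz -0.0 n 0.8393285371702636 0.0
[ 0.022 -0.005  0.005  0.002 -0.002 -0.   ]
```

Request:
{"api": "apply_moves", "payload": {"targets": [[0.5, -0.4, -1.3, 0, 0, 0, 0], [0.5, -0.4, -1.3, 0.5, 0, 0, 0], [0.5, -0.4, -1.3, 2.5, 0, 0, 0], [0.5, -0.4, -1.3, 3.5, 0, 0, 0], [0.5, -0.4, -1.3, 3.8, 0, 0, 0]]}}

```text
t: 9.47
position: [0.5106, -0.1607, 0.1584]
ee_rot: [3.138, -0.0, -1.796]
contact_force: [-0.1, 0.8, -0.0]
grip_width: 0.0437
grasp_force: 0.0
```

Run:
```python
from h import *
F=[.512,-.1617]
plan([F+[.115,-102.8]]); p,d=vision.capture("scene")
cv2.imwrite('pics/s4.png',cv2.resize(p[140:300,130:330,::-1],(750,600)))
plan([F+[.115,-102.8]])
```

```text
now [ 0.5106 -0.1607  0.1584] -102.9
[ 0.07 -0.15  4.34] wz -0.002 n 1.0425741198113905 0.014347709635651884
now [ 0.511  -0.1609  0.1589] -102.9
[ 0.05 -0.12  4.39] wz -0.002 n 1.0543850340412757 0.014372425025107834
```

View pics/s4.png

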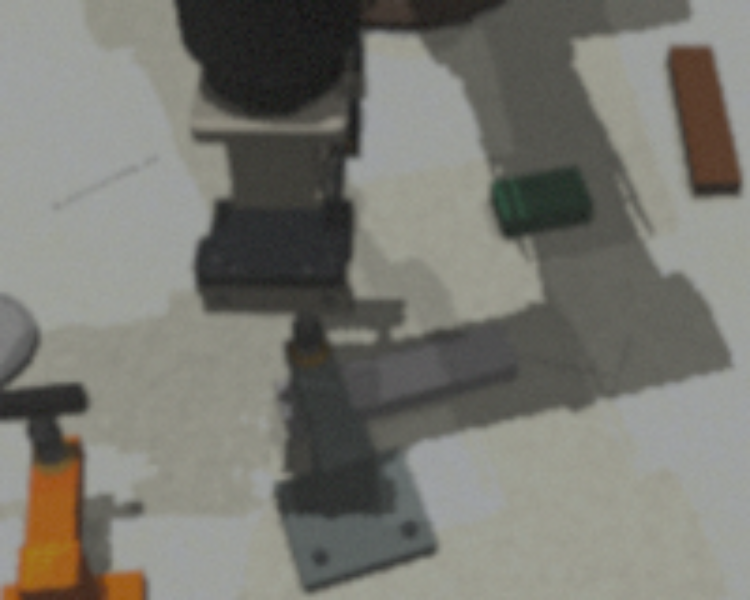

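The gripper (crop ~(280,250)) is straight above the driver collar at (310,345), and the T bar is hidden behind the near finger. Now I descend and grip.

Request:
{"api": "apply_moves", "payload": {"targets": [[0.5, 0, -0.1, 1.5, 0, 0, 0], [0.5, 0, -0.1, 3, 0, 0, 0], [0.5, 0, -0.1, 4, 0, 0, 0], [0.5, 0, -0.1, 4.4, 0, 0, 0], [0.5, 0, -0.1, 4.4, 0, 0, 0]]}}

```text
t: 9.93
position: [0.5127, -0.1617, 0.1162]
ee_rot: [3.14, -0.0, -1.797]
contact_force: [-0.1, -0.9, 1.3]
grip_width: 0.0437
grasp_force: 0.0
```

Request:
{"api": "apply_moves", "payload": {"targets": [[0.4, 0, 0, 0, 0, 0, 0], [0.3, 0, 0, 0, 0, 0, 0], [0.2, 0, 0, 0, 0, 0, 0], [0.1, 0, 0, 0, 0, 0, 0], [0.1, 0, 0, 0, 0, 0, 0]], "squeeze": 20}}

```text
t: 10.35
position: [0.5134, -0.1618, 0.1172]
ee_rot: [-3.141, 0.0, -1.797]
contact_force: [-0.4, -0.4, 0.0]
grip_width: 0.0164
grasp_force: 0.0
```

Request:
{"api": "apply_moves", "payload": {"targets": [[0.1, 0, 0, 0, 0, 0, 0], [0.1, 0, 0, 0, 0, 0, 0], [0.1, 0, 0, 0, 0, 0, 0]]}}

```text
t: 10.6
position: [0.5136, -0.1618, 0.1171]
ee_rot: [-3.141, 0.0, -1.797]
contact_force: [1.0, -0.3, 2.4]
grip_width: 0.0127
grasp_force: 20.0
```

Run:
```python
from h import *
plan([]);s=readout.observe(); print(s['contact_force'],s['torque'],s['q'])
```

```text
now [ 0.5136 -0.1618  0.1171] -102.93
[ 1.0333928  -0.32451727  2.40015215] [-0.07522844 -0.23998323  0.03654095] [ 5.91747783e-02  2.34980289e-01 -4.37498230e-01  2.80767716e-04
 -8.97449439e-01 -2.85058424e-01]
```

Request:
{"api": "apply_moves", "payload": {"targets": [[0.1, 0, 0, 0.06, 0, 0, 0.05], [0.1, 0, 0, 0.18, 0, 0, 0.15], [0.1, 0, 0, 0.3, 0, 0, 0.25], [0.1, 0, 0, 0.42, 0, 0, 0.35], [0.1, 0, 0, 0.54, 0, 0, 0.45]]}}

```text
t: 11.02
position: [0.5137, -0.1618, 0.1116]
ee_rot: [-3.141, 0.001, -2.251]
contact_force: [1.4, -1.7, 0.0]
grip_width: 0.0128
grasp_force: 20.0
```

Request:
{"api": "apply_moves", "payload": {"targets": [[0.1, 0, 0, 0.12, 0, 0, 0.1], [0.1, 0, 0, 0.24, 0, 0, 0.2], [0.1, 0, 0, 0.3, 0, 0, 0.25], [0.1, 0, 0, 0.3, 0, 0, 0.25]]}}

```text
t: 11.35
position: [0.5138, -0.1619, 0.1086]
ee_rot: [-3.141, 0.001, -2.499]
contact_force: [1.8, -1.0, 0.1]
grip_width: 0.0127
grasp_force: 20.0
```

Run:
```python
from h import *
plan([]);s=readout.observe(); print(s['contact_force'],s['torque'],s['grip_width'])
for c in("scene","top"):
    p,d=vision.capture(c); A=mask_pts(c,d>0,d)
    Q=A[(abs(A[:,0]-.503)<.04)&(A[:,1]>-.2)&(A[:,1]<.03)&(A[:,2]>.012)&(A[:,2]<.028)]
    print(c,len(Q),cv2.minAreaRect((Q[:,:2]*1000).astype(np.float32)),np.median(Q[:,2]))
```

```text
now [ 0.5138 -0.1619  0.1086] -143.18
[ 1.80541154 -1.01298792  0.1277251 ] [-0.36220916 -0.77512147 -0.14768346] 0.012659050397318057
scene 688 ((501.6668395996094, -101.77761840820312), (42.7372932434082, 167.64108276367188), 6.20050573348999) 0.019889556882982884
top 462 ((499.2215576171875, -85.80288696289062), (40.289512634277344, 138.92941284179688), 6.008650302886963) 0.01921033871126948
```

Request:
{"api": "apply_moves", "payload": {"targets": [[0.1, 0, 0, 0.1, 0, 0, 0.08], [0.1, 0, 0, 0.22, 0, 0, 0.18], [0.1, 0, 0, 0.34, 0, 0, 0.28], [0.1, 0, 0, 0.43, 0, 0, 0.36], [0.1, 0, 0, 0.52, 0, 0, 0.43]]}}

```text
t: 11.87
position: [0.5138, -0.1619, 0.1035]
ee_rot: [-3.141, 0.001, -2.928]
contact_force: [3.2, -1.3, 1.9]
grip_width: 0.013
grasp_force: 20.0
```

Request:
{"api": "apply_moves", "payload": {"targets": [[0.1, 0, 0, 0, 0, 0, 0], [0.1, 0, 0, 0, 0, 0, 0], [0.1, 0, 0, 0, 0, 0, 0]]}}

```text
t: 12.12
position: [0.5137, -0.1619, 0.1035]
ee_rot: [-3.141, 0.001, -2.924]
contact_force: [2.1, -2.0, 1.3]
grip_width: 0.0128
grasp_force: 20.0
```

Run:
```python
from h import *
plan([]);s=readout.observe(); print(s['contact_force'],s['torque'],s['grip_width'])
```

```text
now [ 0.5137 -0.1619  0.1035] -167.51
[ 2.130409   -2.02602422  1.2557076 ] [-0.8686961  -1.20188439 -0.05941542] 0.01282140845791371
```

Request:
{"api": "apply_moves", "payload": {"targets": [[0.5, 0, 0, 0, 0, 0, 0], [0.5, 0, 0, 0, 0, 0, 0], [0.5, 0, 0, 0, 0, 0, 0], [0.5, 0, 0, 0, 0, 0, 0], [0.5, 0, 0, 0, 0, 0, 0]]}}

```text
t: 12.53
position: [0.5126, -0.1617, 0.1029]
ee_rot: [3.141, -0.001, -2.927]
contact_force: [-0.0, -0.2, 0.0]
grip_width: 0.0403
grasp_force: 0.0
```

Request:
{"api": "apply_moves", "payload": {"targets": [[0.5, 0, 0, -1, 0, 0, 0], [0.5, 0, 0, -3, 0, 0, 0], [0.5, 0, 0, -6, 0, 0, 0], [0.5, 0, 0, -10, 0, 0, 0], [0.5, 0, 0, -13, 0, 0, 0]]}}

```text
t: 12.95
position: [0.5133, -0.162, 0.2367]
ee_rot: [-3.141, 0.001, -2.926]
contact_force: [1.7, 1.0, 0.9]
grip_width: 0.0436
grasp_force: 0.0
```

Request:
{"api": "apply_moves", "payload": {"targets": [[0.5, 3, 0, 0, 0, 0, 0], [0.5, 7, 0, 0, 0, 0, 0], [0.5, 10, 0, 0, 0, 0, 0], [0.5, 11, 0, 0, 0, 0, 0], [0.5, 11, 0, 0, 0, 0, 0]]}}

```text
t: 13.37
position: [0.4035, -0.1855, 0.2344]
ee_rot: [-3.141, 0.002, -2.927]
contact_force: [-0.1, 0.2, -0.4]
grip_width: 0.0437
grasp_force: 0.0
```

Run:
```python
from h import *
for c in("scene","top"):
    p,d=vision.capture(c); A=mask_pts(c,d>0,d)
    Q=A[(abs(A[:,0]-.503)<.04)&(A[:,1]>-.2)&(A[:,1]<.03)&(A[:,2]>.012)&(A[:,2]<.028)]
    print(c,len(Q),cv2.minAreaRect((Q[:,:2]*1000).astype(np.float32)),np.median(Q[:,2]))
    D=A[(np.hypot(A[:,0]-.513,A[:,1]+.16)<.045)&(A[:,2]>.112)&(A[:,2]<.14)]
    print(cv2.minAreaRect((D[:,:2]*1000).astype(np.float32)),D.mean(0),np.percentile(D[:,2],90))
    if c=="scene":cv2.imwrite('pics/s5.png',cv2.resize(p[140:300,130:330,::-1],(750,600)))
plan([])
```

```text
scene 695 ((502.558349609375, -101.7579345703125), (43.934051513671875, 167.76031494140625), 6.571976661682129) 0.019752878332872648
((513.4779052734375, -160.2337646484375), (63.465110778808594, 13.969120025634766), 12.503873825073242) [ 0.51773965 -0.16085655  0.12460823] 0.128323389894671
top 0 ((0.0, 0.0), (0.0, 0.0), 0.0) nan
  return _methods._mean(a, axis=axis, dtype=dtype,
  ret = ret.dtype.type(ret / rcount)
<stdin>:7: RuntimeWarning: Mean of empty slice.
  ret = um.true_divide(
Traceback (most recent call last):
IndexError: index -1 is out of bounds for axis 0 with size 0
```

View pics/s5.png

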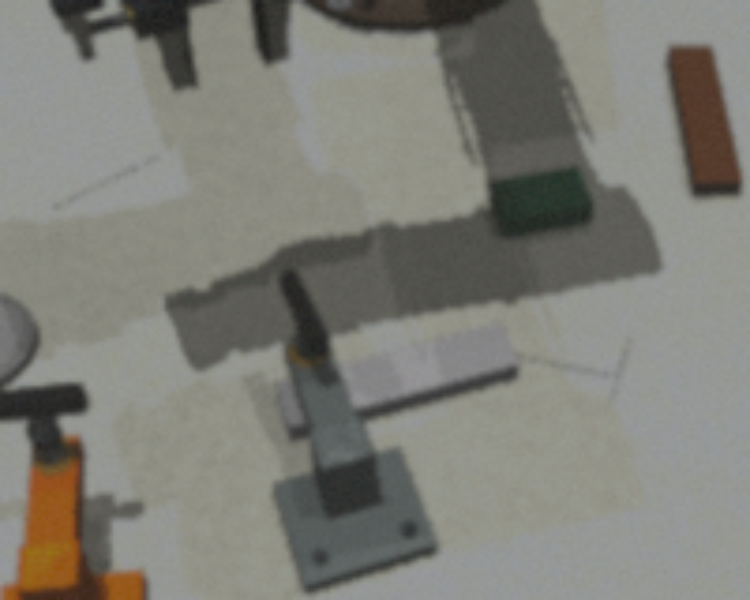

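The bar now lies nearly along the arm (crop ~(305,310)) at 12.5°, so the driver is at about 1.4–1.47 rad. The block lies flat under the foot at (290,410), and the gripper is clear.

```bash
python3 -c "
from cell import order; print(order.job_done())"
```

```text
the job is handed in; nothing more can be done
None
```

The setting block lies flat under the stop's foot, the driver is turned to about 1.4–1.47 rad by camera (pressing the foot up an estimated 2–2.5 mm), the gripper is clear, and the job was handed in at about 13.5 s; no verdict came back.

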